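# Put the spanner up and rock a stuck tap valve out of its elbow

### The arm

A 7-joint arm with a two-finger parallel gripper is mounted at the origin on the work surface. World frame = base frame: x ahead of the robot, y to its left, z up, the work surface at z = 0. Lengths are in m, angles in rad, forces in N, time in s.
With the tool pointing down it reaches from about 0.425 to 0.875 m from the base axis. Payload 8.4 kg.
Tool frame: the origin (TCP) lies at the very end of the fingers, on their centre line; the grasp point (between the pads) lies 19 mm behind it; z points along the fingers, y is the line along which they close (so a half turn about z gives the same grasp; the last joint's range is limited). The gripper opens to 87 mm and grips with 3 to 60 N. Pads are 19 mm wide; open, the fingers measure 117 mm over their backs; the gripper's body (75 mm by 190 mm) begins 51 mm behind the grasp point.
Start: joints at [-1.393, 0.333, 0.04, 1.465, -0.013, 1.343, -0.059], TCP at [0.178, 0.625, 0.223] pointing down, gripper open.
Joint ranges: [-2.58, 2.58], [-0.38, 2.09], [-1.3, 1.39], [0.25, 2.4], [-1.5, 4.64], [0.08, 2.09], [-2.65, 2.65]. Speed limits (rad/s): [2.22, 2.22, 2.79, 2.79, 3.14, 3.14, 3.14].

### API

Orientations are given as [roll, pitch, yaw] about the fixed x, y, z axes, in that order (R = Rz(yaw) Ry(pitch) Rx(roll)).
In Python, from station import * gives the robot as it stands.
- The arm moves only by the shell command python3 -m crank 'ROWS' [FORCE]. ROWS is JSON, a list of rows, each an object of numbers: "x", "y", "z": the shift along the world's x, y, z in cm; "rx", "ry", "rz": the turn, a rotation vector about the world's x, y, z in rad; "grip": the finger opening in cm, from 0 to 8.7. A call has 1 to 12 rows; each row is the pose to reach, as a shift and turn from the pose commanded when the call began; what a row does not reach only later rows make up. A row lasts 1/12 s, in which the tool goes at most 41.7 mm and 7.16 degrees, less where a joint would pass 70% of its speed; a pose out of reach is approached as far as the arm can. A call with a gripper value outside its range is refused whole. The fingers move at their own pace and stop on an object; FORCE is the grip in N (left out, the last holds). Time passes only in rows, so rows that repeat a pose let the fingers close. It gives the time, the measured TCP pose, the force, the opening and the grip force at its end, in the units of the state.
- get_obs(): the state, without advancing time (a new reading comes with each control period).
- read_camera(name): name is "scene" or "top" or "wrist"; returns a dict with "image" (384x512x3 uint8, red, green, blue), "depth" (384x512 float32, m along the optical axis (not along the pixel's ray), 0 where there is no reading), "fovy" (degrees; the focal length in pixels is half the picture's height over the tangent of half this angle, whatever the lens; pixels are square), "cx", "cy" (the principal point, pixels), "eye" and "rotation" of the camera in the world; the wrist camera has in their place "hand_eye" (4x4, takes a point from camera to tool coordinates, whose origin is the TCP and whose axes are the flange's). Camera axes: x right, y down, z forward; pixel columns grow to the right and rows downward; lengths in m; the calibration is good to about 2 mm. A picture is of the moment at which its call begins: read the wrist's pose just before it.
- job_done(): hands the job in; it is judged then, once.
Trained networks look in a picture, given as the dict that the camera call returned (one of the last four; its "shot" number tells which), for a name from the list of things; names that differ only in an ending like _2 or _b are one class to them, and where a whole thing is asked for, a point or a joint stands for the part that bears it (a point fixed in the world has none). Each returns a list of dicts, best first, with "p" (0 to 1); they miss things now and then, are a little off and sometimes report something else, mostly with a low value. They report only what shows in the picture. A call takes as long as a camera call. They do not tell look-alikes from the thing itself.
- spot_in(picture, name): "at" ([x, y, z] in m, in world coordinates, good to about 4 mm: the middle of the surface that is visible of it).
The state is a dict: "time_s": time; "qpos": joint angles; "joint_vel": joint speeds; "effort": joint torques, N m; "ee_pos": TCP position; "tool_rot": TCP orientation; "force": force on the tool from outside, world axes, zero at the start; "wrist_torque": the same for the moment, N m; "width": opening from 0.0 (shut) to 1.0 (fully open); "grasp_force": force on a finger pad.
Only numpy, scipy, OpenCV 4.12 (cv2) and the standard library are available. Lean on these libraries where they do the work, as an engineer would, in place of code of your own. Each camera call takes 0.05 s, during which the arm holds its last target. There are 200 camera calls.

### The job

The stuck grey tap valve has been slackened: hang the spanner by its eye on the bench hook and let go of it, then take the valve by its flat head and rock it side to side, towards the clamp's jaws, at least twice each way while easing it up, until it comes free; a straight pull would drag the elbow up out of its clamp, which must not happen. Finish while still holding the valve, upright and steady, just clear (a couple of centimetres) above the elbow's mouth, with the spanner still hanging and the other things on the bench left where they were.

Things in the scene. Friction and masses are not known exactly. Their poses are not given: they have to be found in the camera images.
- spanner_mid (a point): Centre of the flat steel spanner, half-way up its handle. 197 mm long, 8 mm thick, lying flat on the bench; straight handle 16 mm wide. Its x axis runs along the handle towards the eye, z is up out of its flat face. It balances within 5 mm of this point: grip it here across the handle (along its y).
- spanner_eye (a point): Centre of the spanner's round eye (ring of 40 mm outside and 28 mm inside diameter, 8 mm thick), 75 mm from the middle along the spanner's +x; same axes as the spanner. The other end is an open fork 40 mm wide.
- hook: Fixed dark steel hook stand: round foot of 100 mm, upright post of 16 mm, 230 mm tall. Origin under the post on the bench. From the post a level round arm, 8 mm thick, its axis 210 mm above the bench, runs 78 mm along the stand's -x (towards the robot) and then turns up to hook_tip.
- hook_tip (a point): Centre of the hook's round upturned end, 94 mm out from the post along the stand's -x, 232 mm above the bench; the metal ends 4 mm above this point. Same axes as the stand. A spanner lowered flat, handle away from the post, with its eye round the upturned end and almost down to the arm, swings down and hangs when let go.
- valve_grip (a point): Centre of the flat head of the grey PVC tap valve, half-way up it: head 24 mm along the valve's x, 50 mm along its y, 40 mm tall; z up. A spout of 21 mm diameter points along +x, reaching 50 mm from the axis, its top 24 mm below this point. Below the head: a tail 36 x 40 mm, seated in the elbow. Mass about 0.18 kg.
- valve_tail (a point): Lowest point of the valve's tail, on its axis, 94 mm below the head's centre; same axes as the valve. Rounded at the bottom, it rests on the socket's floor. Tilt the grip along with the valve and rise 2 to 5 mm in a full swing, not between swings. It is pinched along y by the lips until it has risen 15 to 25 mm; it is clear of the mouth after 46 mm.
- elbow_mouth (a point): Centre of the rim of the green elbow's square mouth (49 mm along x by 60 mm along y), 70 mm above the bench. z up; y runs from jaw to jaw of the clamp (the direction of rocking); the pipe leg leaves along +x. The seated valve has the same axes; its tail is 46 mm below this point, its head's centre 48 mm above.
- lips (a point): Middle between the two rubber lips inside the elbow, 12 mm below the mouth, 60 mm below the head of the seated valve; axes as the mouth. They pinch the tail along y: a straight pull needs 28 to 45 N, but about 15 N sideways at the head (along y) rocks the valve about this point, up to about 0.25 rad each way, and during a swing it can be eased up by up to 15 mm per radian.
- elbow (a joint): How far (m) the elbow has been dragged up in its rubber-lined clamp: 0 when home, 1 mm for each 2 N of upward pull beyond about 2 N; it springs back when the pull ends. 0.012 or more counts as dragged out.
- clamp: Fixed steel clamp that holds the elbow: base plate 100 x 120 x 12 mm, jaws on its +y and -y sides up to 44 mm high, screw on +y reaching 84 mm. Origin under its middle on the bench, right below the elbow's mouth.
- sprocket: Bystander: chrome bicycle sprocket lying flat, 88 mm across, 9 mm high. Origin under its centre.
- jerry_lid: Bystander: red jerrycan lid, 62 mm across, 22 mm high. Origin under its centre.
- hinge_loose: Bystander: aluminium hinge lying open, 60 x 68 mm, 8 mm high. Origin under its centre.
- pipe_cut: Bystander: upright white pipe offcut, 40 mm across, 60 mm high. Origin under its centre.
- screw_jar: Bystander: closed glass jar, 64 mm across, 85 mm high. Origin under its centre.
- driver: Bystander: screwdriver with black handle, 200 mm long, 26 mm high, lying along its x. Origin under its middle.
- glue_can: Bystander: metal can with a paper label, 70 mm across, 100 mm high. Origin under its centre.
Things that resemble listed ones, but are neither listed nor needed, are in the scene too. Several things look just like the part that bears spanner_mid: the one meant starts nearest to the robot's base. Leave any purple look-alike of the part that bears valve_grip alone.

How it is judged:
By the outcome, as a careful person would: the job done as asked, in the order asked, and still so for the second after the job is handed in, while the arm keeps its last pose, push and grip.
It also fails if it takes over 61 s, if anything falls off the work surface, if the arm or the gripper's body presses on something with over 40 N, if the wrist force passes 120 N, or if a joint passes its speed limit or range.

## Working session

There is one attempt and no reset: what is moved stays moved. The work goes in short steps, Python scripts to look and compute and a shell command to move; the robot and the scene stay as the last step left them, time stands still between calls to the robot, and variables do not carry over. Pictures are saved under pics/ and viewed, at most 14 in all, crops included, and the job is handed in when it is done.

```bash
ls; mkdir -p pics; cat > h.py <<'E'
from station import *
import numpy as np, cv2
from scipy.spatial.transform import Rotation as R
def save(p,fn,box=None,s=1):
    im=p["image"][:,:,::-1]
    if box: im=im[box[1]:box[3],box[0]:box[2]]
    if s!=1: im=cv2.resize(im,None,fx=s,fy=s,interpolation=cv2.INTER_CUBIC)
    cv2.imwrite(fn,im)
def f(p): return p["image"].shape[0]/2/np.tan(np.radians(p["fovy"])/2)
def pose(p,obs=None):
    if "eye" in p: return np.array(p["rotation"]),np.array(p["eye"])
    Rt=R.from_euler("xyz",obs["tool_rot"]).as_matrix(); H=np.array(p["hand_eye"])
    return Rt@H[:3,:3],Rt@H[:3,3]+np.array(obs["ee_pos"])
def proj(p,P,obs=None):
    Rc,e=pose(p,obs); c=Rc.T@(np.array(P)-e); return np.round([p["cx"]+f(p)*c[0]/c[2],p["cy"]+f(p)*c[1]/c[2]]).astype(int)
def cloud(p,obs=None):
    Rc,e=pose(p,obs); d=p["depth"]; v,u=np.mgrid[:d.shape[0],:d.shape[1]]
    P=np.stack([(u-p["cx"])/f(p)*d,(v-p["cy"])/f(p)*d,d],-1)@Rc.T+e
    P[d<=0]=np.nan; return P
E
python3 - <<'E'
from h import *
print(get_obs())
p={n:read_camera(n) for n in("scene","top")}
im=np.vstack([p["scene"]["image"],p["top"]["image"]])
for n in p: save(p[n],f"pics/{n}0.png",s=1.5); print(n,p[n]["fovy"],p[n]["eye"],np.round(p[n]["rotation"],2).tolist())
for k in ["spanner_mid","spanner_eye","hook","hook_tip","valve_grip","elbow_mouth","clamp","driver"]:
  for n in p:
    for r in spot_in(p[n],k)[:5]: print(k,n,np.round(r["at"],3),round(r["p"],2),proj(p[n],r["at"]))
E
```

```text
pics
{'time_s': 0.0, 'qpos': array([-1.39320378,  0.33390158,  0.03989924,  1.46625896, -0.01341208,
        1.34328984, -0.05848524]), 'joint_vel': array([ 0.00027689, -0.00109266, -0.001555  ,  0.00029801, -0.0003627 ,
       -0.00014196, -0.00027736]), 'effort': array([-3.95132465e-04, -6.56363511e+01,  1.33537151e+00, -4.03789186e+01,
       -5.96270221e-02,  4.51890437e-02,  1.54398476e-04]), 'ee_pos': array([0.17753972, 0.62480508, 0.22167167]), 'tool_rot': array([-3.14000469e+00,  1.04524161e-04,  2.86477111e+00]), 'force': array([0.57532151, 0.70801559, 0.15025134]), 'wrist_torque': array([-0.01987986,  0.04034421,  0.00211095]), 'grasp_force': 0.0, 'width': 1.0002241814188355}
scene 47.2287617781854 [1.22652457 0.51160246 1.27159161] [-2.47, 0.01, 2.21]
top 52.890921310795406 [ 0.42093238 -0.02848563  1.50106811] [-3.07, -0.01, -1.57]Traceback (most recent call last):
  File "<stdin>", line 8, in <module>
  File "h.py", line 15, in proj
    Rc,e=pose(p,obs); c=Rc.T@(np.array(P)-e); return np.round([p["cx"]+f(p)*c[0]/c[2],p["cy"]+f(p)*c[1]/c[2]]).astype(int)
                                                                            ~^^^
IndexError: invalid index to scalar variable.
```

```bash
sed -i 's/return np.array(p\["rotation"\]),/return R.from_euler("xyz",p["rotation"]).as_matrix(),/' h.py
python3 - <<'E'
from h import *
p={n:read_camera(n) for n in("scene","top")}
for k in ["spanner_mid","spanner_eye","hook","hook_tip","valve_grip","elbow_mouth","clamp","driver"]:
  for n in p:
    for r in spot_in(p[n],k)[:5]: print(k,n,np.round(r["at"],3),round(r["p"],2),proj(p[n],r["at"]))
E
```

```text
spanner_mid scene [ 0.48  -0.033  0.01 ] 0.8 [274 210]
spanner_mid scene [ 0.281 -0.537  0.011] 0.67 [205 122]
spanner_mid top [0.696 0.174 0.084] 0.62 [199 137]
spanner_mid top [ 0.271 -0.537  0.008] 0.56 [386 250]
spanner_mid top [ 0.459 -0.037  0.01 ] 0.54 [256 202]
spanner_eye scene [ 0.473 -0.036  0.009] 0.81 [274 208]
spanner_eye scene [ 0.282 -0.534  0.011] 0.64 [205 122]
spanner_eye top [ 0.282 -0.536  0.009] 0.64 [386 247]
spanner_eye top [ 0.465 -0.038  0.007] 0.61 [256 200]
hook scene [ 0.726 -0.259  0.012] 0.72 [179 225]
hook top [ 0.714 -0.258  0.009] 0.61 [313 136]
hook top [0.517 0.221 0.138] 0.52 [183 184]
hook_tip scene [ 0.725 -0.264  0.015] 0.85 [178 223]
hook_tip top [ 0.714 -0.26   0.014] 0.64 [313 136]
hook_tip top [0.695 0.176 0.089] 0.47 [198 137]
valve_grip scene [0.521 0.234 0.115] 0.69 [336 239]
valve_grip scene [0.388 0.239 0.074] 0.68 [356 219]
valve_grip top [0.387 0.23  0.103] 0.55 [182 221]
valve_grip top [0.51  0.214 0.016] 0.26 [191 188]
elbow_mouth scene [0.557 0.231 0.051] 0.78 [327 258]
elbow_mouth scene [0.62  0.464 0.023] 0.72 [382 318]
elbow_mouth top [0.548 0.218 0.055] 0.68 [188 177]
clamp scene [0.538 0.243 0.032] 0.61 [332 258]
clamp scene [ 0.586 -0.426  0.08 ] 0.16 [170 166]
clamp top [0.514 0.21  0.014] 0.57 [192 187]
driver scene [0.622 0.466 0.021] 0.82 [382 319]
driver top [0.616 0.462 0.02 ] 0.75 [126 161]
```

View pics/top0.png

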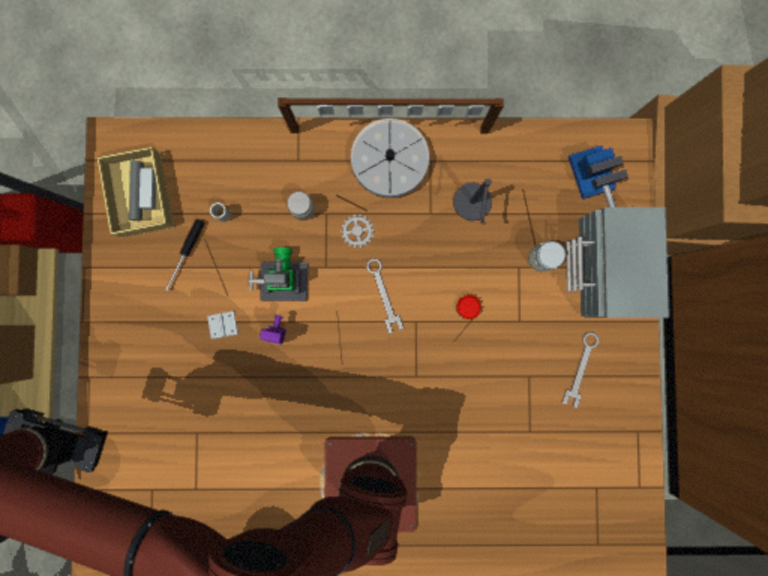

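View pics/scene0.png

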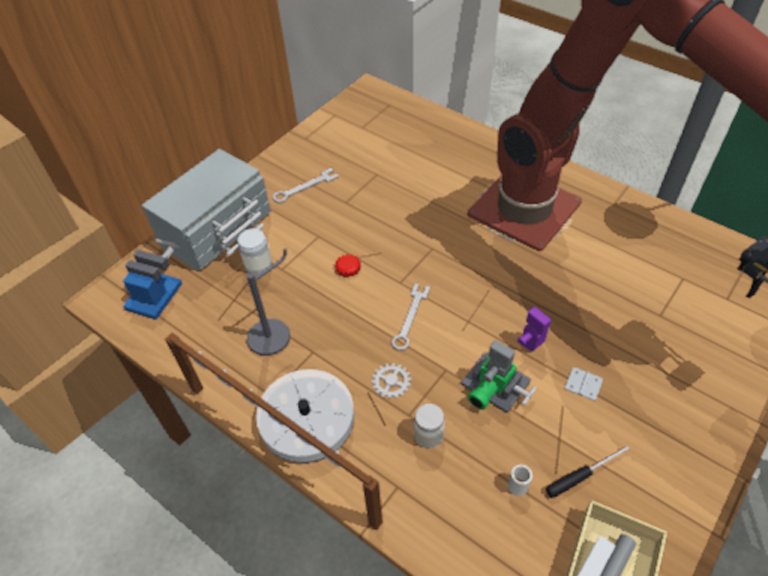

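Top picture: spanners at (256,197) and (387,247) in raw pixels. The first is nearest to the base (0.46 m against 0.60 m), so it is the one I want. The purple valve look-alike is at (182,220) and the grey valve in the green elbow at (183,185). The hook stand's foot is at (315,135).

```bash
python3 - <<'E'
from h import *
p={n:read_camera(n) for n in("scene","top")}
a=p["top"]["image"][110:230,160:350,::-1]; a=cv2.resize(a,(760,480)); 
cv2.imwrite("pics/c_top.png",a[:, :])
b=p["scene"]["image"][130:300,140:390,::-1]; cv2.imwrite("pics/c_scene.png",cv2.resize(b,(800,544),interpolation=cv2.INTER_CUBIC))
for n in p:
  C=cloud(p[n])
  m=(abs(C[...,0]-.47)<.13)&(abs(C[...,1]+.04)<.08)&(C[...,2]>.0045)&(C[...,2]<.014); P=C[m]
  c=P.mean(0); w,v=np.linalg.eigh(np.cov((P-c)[:,:2].T)); d=v[:,1]*np.sign(v[0,1]); t=(P-c)[:,:2]@d
  print(n,"spanner",len(P),c.round(3),"dir",d.round(3),"ends",t.min().round(3),t.max().round(3),"mid",(c[:2]+d*(t.min()+t.max())/2).round(3),np.median(P[:,2]))
  m=(abs(C[...,0]-.68)<.15)&(abs(C[...,1]+.27)<.12)&(C[...,2]>.15)&(C[...,2]<.25); P=C[m]
  print(n,"hook pts",len(P)); print(P[np.argsort(P[:,0])][::max(1,len(P)//25)].round(3).tolist())
  m=(abs(C[...,0]-.52)<.06)&(abs(C[...,1]-.22)<.06)&(C[...,2]>.115)&(C[...,2]<.16); P=C[m]
  print(n,"head",len(P),P.mean(0).round(3),P.min(0).round(3),P.max(0).round(3))
  T=P[P[:,2]>np.percentile(P[:,2],90)-.006][:,:2].astype(np.float32); print(cv2.minAreaRect(T*1000))
E
```

```text
scene spanner 525 [ 0.474 -0.038  0.007] dir [0.988 0.157] ends -0.141 0.128 mid [ 0.468 -0.039] 0.006322440569211052
scene hook pts 175
[[0.624, -0.254, 0.232], [0.632, -0.257, 0.223], [0.636, -0.251, 0.217], [0.642, -0.254, 0.216], [0.652, -0.254, 0.214], [0.66, -0.255, 0.212], [0.668, -0.257, 0.209], [0.676, -0.252, 0.214], [0.686, -0.261, 0.213], [0.698, -0.257, 0.217], [0.704, -0.26, 0.216], [0.713, -0.264, 0.217], [0.718, -0.265, 0.227], [0.72, -0.257, 0.234], [0.721, -0.258, 0.21], [0.723, -0.258, 0.171], [0.723, -0.258, 0.217], [0.724, -0.266, 0.232], [0.725, -0.263, 0.159], [0.726, -0.26, 0.198], [0.727, -0.266, 0.19], [0.728, -0.259, 0.196], [0.729, -0.27, 0.204], [0.729, -0.264, 0.157], [0.731, -0.262, 0.191]]
scene head 166 [0.518 0.226 0.134] [0.502 0.2   0.115] [0.528 0.249 0.146]
((514.0608520507812, 224.0503387451172), (24.39242172241211, 48.85387420654297), 0.037017371505498886)
top spanner 388 [ 0.471 -0.042  0.007] dir [0.99  0.144] ends -0.131 0.128 mid [ 0.469 -0.042] 0.0067020883570840795
top hook pts 106
[[0.627, -0.251, 0.235], [0.632, -0.25, 0.22], [0.64, -0.255, 0.216], [0.644, -0.255, 0.214], [0.65, -0.255, 0.215], [0.657, -0.255, 0.216], [0.664, -0.255, 0.214], [0.668, -0.262, 0.213], [0.671, -0.255, 0.213], [0.678, -0.259, 0.214], [0.685, -0.259, 0.212], [0.692, -0.263, 0.213], [0.695, -0.265, 0.216], [0.699, -0.259, 0.212], [0.705, -0.266, 0.216], [0.713, -0.267, 0.21], [0.715, -0.267, 0.168], [0.716, -0.27, 0.212], [0.716, -0.271, 0.225], [0.718, -0.262, 0.219], [0.718, -0.27, 0.23], [0.72, -0.259, 0.194], [0.722, -0.263, 0.229], [0.723, -0.259, 0.197], [0.725, -0.263, 0.232], [0.726, -0.27, 0.229], [0.729, -0.267, 0.228]]
top head 102 [0.514 0.222 0.137] [0.501 0.197 0.116] [0.525 0.247 0.145]
((514.0481567382812, 221.80418395996094), (21.621463775634766, 49.63910675048828), 0.050262030214071274)
```

View pics/c_scene.png

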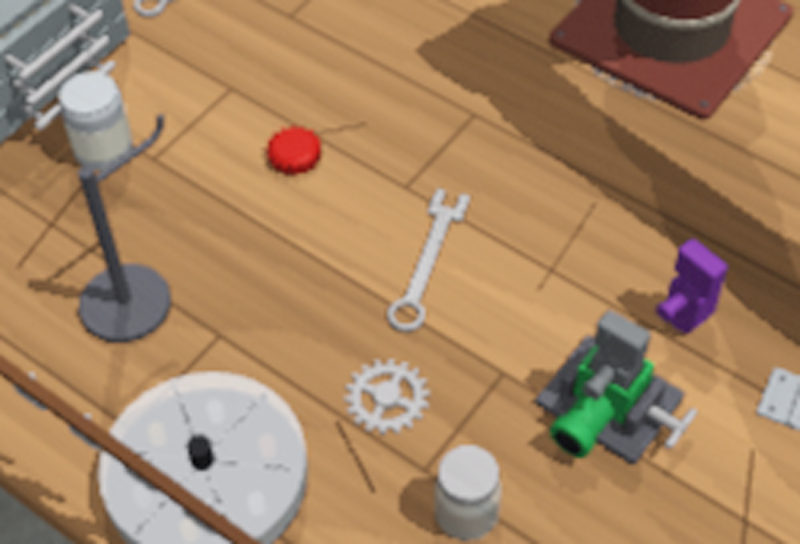

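The middle spanner's eye points away from the robot (crop 405,313) and its fork is at (450,205). The grey valve is in the green elbow (crop 620,340). The hook tip is at crop (160,122), with a jar behind it. I'll move above the spanner.

```bash
G='"rz":0.42'; python3 -m crank '[{"x":6,"y":-4,"z":4,"rz":0.1},{"x":12,"y":-8,"z":5,"rz":0.2},{"x":22,"y":-22,"z":5,"rz":0.42},{"x":22,"y":-22,"z":5,"rz":0.42},{"x":22,"y":-22,"z":5,"rz":0.42},{"x":22,"y":-22,"z":5,"rz":0.42},{"x":25,"y":-45,"z":5,"rz":0.42},{"x":25,"y":-45,"z":5,"rz":0.42},{"x":25,"y":-45,"z":5,"rz":0.42},{"x":25,"y":-45,"z":5,"rz":0.42},{"x":27,"y":-66,"z":3,"rz":0.42},{"x":27,"y":-66,"z":3,"rz":0.42}]'
python3 -m crank '[{"x":1,"y":-8,"z":-1},{"x":2,"y":-12,"z":-2},{"x":2,"y":-15,"z":-2},{"x":2,"y":-15,"z":-2}]'
```

```text
schema error: expected keys x, y, z, rx, ry, rz, grip
schema error: expected keys x, y, z, rx, ry, rz, grip
```

```bash
python3 -m crank '[{"x":6,"y":-4,"z":4,"rx":0,"ry":0,"rz":0.1,"grip":8.7},{"x":12,"y":-8,"z":5,"rx":0,"ry":0,"rz":0.2,"grip":8.7},{"x":22,"y":-22,"z":5,"rx":0,"ry":0,"rz":0.42,"grip":8.7},{"x":22,"y":-22,"z":5,"rx":0,"ry":0,"rz":0.42,"grip":8.7},{"x":22,"y":-22,"z":5,"rx":0,"ry":0,"rz":0.42,"grip":8.7},{"x":22,"y":-22,"z":5,"rx":0,"ry":0,"rz":0.42,"grip":8.7},{"x":25,"y":-45,"z":5,"rx":0,"ry":0,"rz":0.42,"grip":8.7},{"x":25,"y":-45,"z":5,"rx":0,"ry":0,"rz":0.42,"grip":8.7},{"x":25,"y":-45,"z":5,"rx":0,"ry":0,"rz":0.42,"grip":8.7},{"x":25,"y":-45,"z":5,"rx":0,"ry":0,"rz":0.42,"grip":8.7},{"x":27,"y":-66,"z":3,"rx":0,"ry":0,"rz":0.42,"grip":8.7},{"x":27,"y":-66,"z":3,"rx":0,"ry":0,"rz":0.42,"grip":8.7}]'
```

```text
time_s: 2.15
ee_pos: [0.408, 0.213, 0.266]
tool_rot: [3.141, 0.001, -2.999]
force: [0.9, 0.2, 1.0]
width: 0.999
grasp_force: 0.0
```

```bash
python3 -m crank '[{"x":4,"y":-25,"z":-2,"rx":0,"ry":0,"rz":0,"grip":8.7},{"x":4,"y":-25,"z":-2,"rx":0,"ry":0,"rz":0,"grip":8.7},{"x":4,"y":-25,"z":-2,"rx":0,"ry":0,"rz":0,"grip":8.7},{"x":4,"y":-25,"z":-2,"rx":0,"ry":0,"rz":0,"grip":8.7},{"x":4,"y":-25,"z":-2,"rx":0,"ry":0,"rz":0,"grip":8.7},{"x":4,"y":-25,"z":-2,"rx":0,"ry":0,"rz":0,"grip":8.7},{"x":4,"y":-25,"z":-2,"rx":0,"ry":0,"rz":0,"grip":8.7},{"x":4,"y":-25,"z":-2,"rx":0,"ry":0,"rz":0,"grip":8.7}]'
python3 - <<'E'
from h import *
o=get_obs(); p=read_camera("wrist"); save(p,"pics/w1.png")
print(o["ee_pos"],o["tool_rot"],np.round(p["hand_eye"],3).tolist(),p["fovy"])
C=cloud(p,o)
for k in ["spanner_mid","spanner_eye"]:
  for r in spot_in(p,k)[:3]: print(k,np.round(r["at"],3),round(r["p"],2),proj(p,r["at"],o))
m=(C[...,2]>.0045)&(C[...,2]<.014)&(abs(C[...,1]+.04)<.08)&(abs(C[...,0]-.47)<.14)
n,L,S,cen=cv2.connectedComponentsWithStats(m.astype(np.uint8))
for i in range(1,n):
  if S[i,4]<300: continue
  P=C[L==i]; c=P.mean(0); w,v=np.linalg.eigh(np.cov((P-c)[:,:2].T)); d=v[:,1]*np.sign(v[0,1]); t=(P-c)[:,:2]@d
  lo,hi=np.percentile(t,[.2,99.8]); print(len(P),c.round(4),d.round(3),np.arctan2(d[1],d[0]).round(3),lo.round(3),hi.round(3),"fork-based mid",(c[:2]+d*(lo+hi)/2).round(4),"eye",(c[:2]+d*(hi-.02)).round(4),np.median(P[:,2]).round(4))
  h=(abs(t)<.03); s=(P-c)[:,:2]@np.array([-d[1],d[0]]); print("handle", s[h].min(),s[h].max(),np.polyfit(t[h],s[h],1))
E
```

```text
time_s: 2.82
ee_pos: [0.4478, -0.0378, 0.2459]
tool_rot: [3.141, 0.001, -3.004]
force: [0.7, 0.7, 0.7]
width: 1.002
grasp_force: 0.0
[ 0.44777332 -0.03780352  0.2459491 ] [ 3.14120175e+00  5.33576142e-04 -3.00389180e+00] [[-0.0, -0.966, -0.26, 0.072], [1.0, -0.001, 0.001, 0.001], [-0.001, -0.26, 0.966, -0.163], [0.0, 0.0, 0.0, 1.0]] 58.31232505532036
spanner_mid [ 0.456 -0.04   0.008] 0.55 [252 171]
spanner_eye [ 0.454 -0.042  0.007] 0.56 [251 170]
2453 [ 0.4613 -0.0386  0.0087] [0.947 0.322] 0.328 -0.081 0.11 fork-based mid [ 0.4754 -0.0338] eye [ 0.5469 -0.0095] 0.0088
handle -0.008221323592132948 0.0079080624338397 [-7.45518557e-04 -2.79688870e-05]
```

View pics/w1.png

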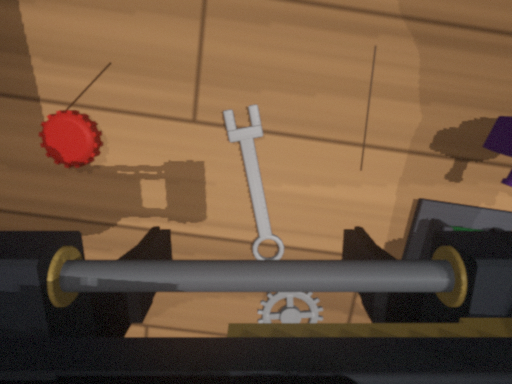

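The wrist picture shows the chosen spanner whole, with its fork at (243,125) and eye at (267,249). The jerrycan lid is at (70,138). Handle yaw is about 0.33 rad.

```bash
python3 -m crank '[{"x":1.5,"y":0.2,"z":-4,"rx":0,"ry":0,"rz":0.1,"grip":8.7},{"x":2.9,"y":0.5,"z":-8,"rx":0,"ry":0,"rz":0.19,"grip":6},{"x":2.9,"y":0.5,"z":-12,"rx":0,"ry":0,"rz":0.19,"grip":5},{"x":2.9,"y":0.5,"z":-16,"rx":0,"ry":0,"rz":0.19,"grip":5},{"x":2.9,"y":0.5,"z":-20,"rx":0,"ry":0,"rz":0.19,"grip":5},{"x":2.9,"y":0.5,"z":-22,"rx":0,"ry":0,"rz":0.19,"grip":5},{"x":2.9,"y":0.5,"z":-22,"rx":0,"ry":0,"rz":0.19,"grip":5}]' 40
python3 - <<'E'
from h import *
o=get_obs(); p=read_camera("wrist"); save(p,"pics/w2.png")
print(o["ee_pos"],o["tool_rot"],o["width"],proj(p,[.477,-.033,.004],o))
E
```

```text
time_s: 3.55
ee_pos: [0.4733, -0.0285, 0.0216]
tool_rot: [3.141, -0.008, -2.806]
force: [-0.9, -0.2, 0.9]
width: 0.632
grasp_force: 0.0
[ 0.47326568 -0.02853983  0.02158919] [ 3.14073978 -0.00797372 -2.80555795] 0.6320422079898148 [244 238]
```

View pics/w2.png

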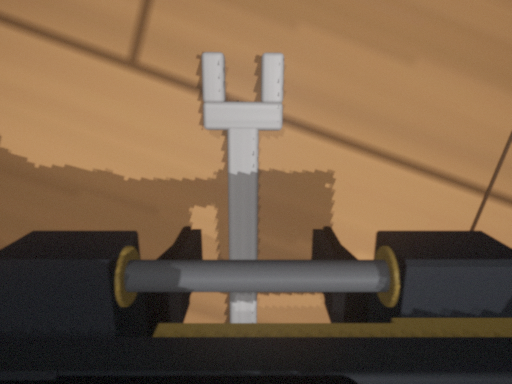

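Handle is vertical at column 243, aligned, with the tool centre near column 256. The fork end is at row 53.

```bash
python3 - <<'E'
from h import *
o=get_obs(); p=read_camera("wrist"); Rc,e=pose(p,o)
def hit(u,v,z=.008):
    r=Rc@np.array([(u-p["cx"])/f(p),(v-p["cy"])/f(p),1]); return e+r*(z-e[2])/r[2]
t=o["ee_pos"]; print(t)
F=hit(242.5,53); H=hit(243.5,180); d=H-F; d/=np.linalg.norm(d); mid=F+d*.102
print(F,H,d,np.arctan2(d[1],d[0]),"mid",mid,"move cm",(mid-t)*100,"yaw tool+pi",o["tool_rot"][2]+np.pi)
E
```

```text
[ 0.47505755 -0.02888698  0.02415463]
[ 0.38718469 -0.06492731  0.008     ] [ 0.44701911 -0.04424526  0.008     ] [0.9451318  0.32668928 0.        ] 0.3327985212364322 mid [ 0.48358813 -0.031605    0.008     ] move cm [ 0.85305849 -0.27180181 -1.61546341] yaw tool+pi 0.3352839303986501
```

```bash
python3 -m crank '[{"x":0.5,"y":-0.3,"z":-1,"rx":0,"ry":0,"rz":0,"grip":4},{"x":0.5,"y":-0.3,"z":-2,"rx":0,"ry":0,"rz":0,"grip":3},{"x":0.5,"y":-0.3,"z":-2.1,"rx":0,"ry":0,"rz":0,"grip":2.5},{"x":0.5,"y":-0.3,"z":-2.1,"rx":0,"ry":0,"rz":0,"grip":0.5},{"x":0.5,"y":-0.3,"z":-2.1,"rx":0,"ry":0,"rz":0,"grip":0.5},{"x":0.5,"y":-0.3,"z":-2.1,"rx":0,"ry":0,"rz":0,"grip":0.5},{"x":0.5,"y":-0.3,"z":-2.1,"rx":0,"ry":0,"rz":0,"grip":0.5}]' 45
```

```text
time_s: 4.23
ee_pos: [0.4821, -0.0328, 0.0054]
tool_rot: [3.141, 0.001, -2.808]
force: [-1.1, -0.0, 3.7]
width: 0.168
grasp_force: 45.0
```

```bash
python3 -m crank '[{"x":0,"y":0,"z":3,"rx":0,"ry":0,"rz":0,"grip":0.5},{"x":0,"y":0,"z":6,"rx":0,"ry":0,"rz":0,"grip":0.5},{"x":0,"y":0,"z":10,"rx":0,"ry":0,"rz":0,"grip":0.5},{"x":0,"y":-1,"z":14,"rx":0,"ry":0,"rz":-0.08,"grip":0.5},{"x":1,"y":-3,"z":18,"rx":0,"ry":0,"rz":-0.16,"grip":0.5},{"x":2,"y":-6,"z":21,"rx":0,"ry":0,"rz":-0.24,"grip":0.5},{"x":3,"y":-9,"z":23,"rx":0,"ry":0,"rz":-0.32,"grip":0.5},{"x":4,"y":-12,"z":25,"rx":0,"ry":0,"rz":-0.40,"grip":0.5},{"x":5,"y":-15,"z":26,"rx":0,"ry":0,"rz":-0.45,"grip":0.5},{"x":6,"y":-18,"z":26.5,"rx":0,"ry":0,"rz":-0.45,"grip":0.5},{"x":6.5,"y":-21,"z":26.5,"rx":0,"ry":0,"rz":-0.45,"grip":0.5},{"x":6.5,"y":-21,"z":26.5,"rx":0,"ry":0,"rz":-0.45,"grip":0.5}]'
python3 -m crank '[{"x":0,"y":0,"z":0,"rx":0,"ry":0,"rz":0,"grip":0.5},{"x":0,"y":0,"z":0,"rx":0,"ry":0,"rz":0,"grip":0.5}]'
cat > ring.py <<'E'
from h import *
o=get_obs(); print(o["ee_pos"],o["tool_rot"],o["force"])
for n in("top","scene"):
  p=read_camera(n); C=cloud(p)
  x0,x1=.53,.75
  m=(C[...,0]>.56)&(C[...,0]<.75)&(abs(C[...,1]+.25)<.05)&(C[...,2]>.19)&(C[...,2]<.30)
  P=C[m]; S=P[P[:,2]>.246]; print(n,len(S),"spanner pts",S.min(0).round(4),S.max(0).round(4),"z by x",[(round(a,2),np.median(S[abs(S[:,0]-a)<.01,2]).round(4),np.median(S[abs(S[:,0]-a)<.01,1]).round(4)) for a in np.arange(.57,.66,.02)])
  T=P[(P[:,2]<.244)&(P[:,2]>.205)]; 
  print(" hook",T[np.argsort(T[:,0])][:8].round(4).tolist(), "post",np.median(T[T[:,0]>.715],0).round(4))
  c=proj(p,[.625,-.25,.24]); save(p,f"pics/ring_{n}.png",(c[0]-35,c[1]-35,c[0]+35,c[1]+35),5.5)
a,b=[cv2.imread(f"pics/ring_{n}.png") for n in("top","scene")]; cv2.imwrite("pics/ring.png",np.hstack([a,b]))
E
python3 ring.py
```

```text
time_s: 5.23
ee_pos: [0.5457, -0.2495, 0.2701]
tool_rot: [-3.138, 0.0, 3.018]
force: [-1.2, -0.1, 0.1]
width: 0.164
grasp_force: 45.0
time_s: 5.4
ee_pos: [0.5465, -0.2427, 0.2695]
tool_rot: [3.141, -0.001, 3.024]
force: [-0.6, 0.3, -0.5]
width: 0.167
grasp_force: 45.0
[ 0.54648774 -0.24265188  0.26947751] [ 3.14129123e+00 -8.57545845e-04  3.02438580e+00] [-0.57223495  0.34549762 -0.52276553]
top 42 spanner pts [ 0.6015 -0.264   0.2655] [ 0.6403 -0.2314  0.277 ] z by x [(np.float64(0.57), np.float64(nan), np.float64(nan)), (np.float64(0.59), np.float64(nan), np.float64(nan)), (np.float64(0.61), np.float64(0.2719), np.float64(-0.2383)), (np.float64(0.63), np.float64(0.273), np.float64(-0.2443)), (np.float64(0.65), np.float64(0.2716), np.float64(-0.253))]
 hook [[0.6266, -0.2511, 0.2353], [0.6271, -0.2549, 0.2324], [0.6294, -0.2506, 0.2385], [0.6305, -0.2551, 0.2319], [0.6332, -0.2512, 0.2156], [0.6336, -0.2548, 0.2334], [0.6341, -0.252, 0.2306], [0.636, -0.2506, 0.2194]] post [ 0.7217 -0.2637  0.2279]
scene 147 spanner pts [ 0.5605 -0.2697  0.2634] [ 0.6416 -0.2257  0.283 ] z by x [(np.float64(0.57), np.float64(0.2725), np.float64(-0.2403)), (np.float64(0.59), np.float64(0.2731), np.float64(-0.2444)), (np.float64(0.61), np.float64(0.2709), np.float64(-0.2495)), (np.float64(0.63), np.float64(0.2716), np.float64(-0.2411)), (np.float64(0.65), np.float64(0.2711), np.float64(-0.2497))]
 hook [[0.6252, -0.2526, 0.2345], [0.6262, -0.2524, 0.2307], [0.629, -0.2499, 0.2302], [0.6291, -0.2525, 0.2381], [0.6305, -0.253, 0.2295], [0.6307, -0.2516, 0.2354], [0.632, -0.2549, 0.2344], [0.6324, -0.2467, 0.2306]] post [ 0.725  -0.2623  0.2224]
  return _methods._mean(a, axis=axis, dtype=dtype,
  ret = ret.dtype.type(ret / rcount)
```

View pics/ring.png

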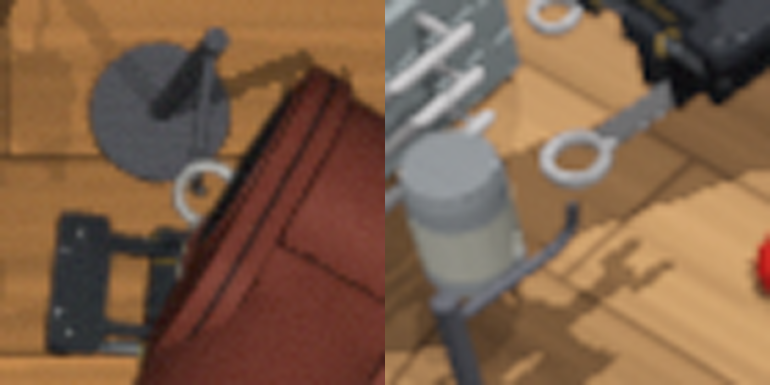

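The ring is level beside the tip: top view (207,193) around the tip, scene view at (577,157) with the tip at (573,210). The eye centre needs about +0.9 cm in x and −0.2 cm in y, then a descent of about 4.7 cm.

```bash
python3 -m crank '[{"x":0.9,"y":-0.2,"z":0,"rx":0,"ry":0,"rz":0,"grip":0.5},{"x":0.9,"y":-0.2,"z":-1,"rx":0,"ry":0,"rz":0,"grip":0.5},{"x":0.9,"y":-0.2,"z":-2,"rx":0,"ry":0,"rz":0,"grip":0.5},{"x":0.9,"y":-0.2,"z":-2.8,"rx":0,"ry":0,"rz":0,"grip":0.5},{"x":1.0,"y":-0.2,"z":-3.6,"rx":0,"ry":0,"rz":0,"grip":0.5},{"x":1.1,"y":-0.2,"z":-4.3,"rx":0,"ry":0,"rz":0,"grip":0.5},{"x":1.1,"y":-0.2,"z":-4.6,"rx":0,"ry":0,"rz":0,"grip":0.5},{"x":1.1,"y":-0.2,"z":-4.6,"rx":0,"ry":0,"rz":0,"grip":0.5}]'
sed -i 's/S=P\[P\[:,2\]>.246\]/S=P[(P[:,2]>.218)\&(P[:,0]<.66)]/; s/ring.png/ring2.png/' ring.py; python3 ring.py
```

```text
time_s: 6.17
ee_pos: [0.5573, -0.2448, 0.2227]
tool_rot: [3.142, -0.001, 3.025]
force: [-0.3, -0.3, -1.1]
width: 0.161
grasp_force: 45.0
[ 0.55732835 -0.24480969  0.22274513] [ 3.14153125e+00 -1.48615249e-03  3.02469389e+00] [-0.2640812  -0.30626417 -1.06924535]
top 42 spanner pts [ 0.6155 -0.2638  0.2195] [ 0.6523 -0.2357  0.2401] z by x [(np.float64(0.57), np.float64(nan), np.float64(nan)), (np.float64(0.59), np.float64(nan), np.float64(nan)), (np.float64(0.61), np.float64(0.2235), np.float64(-0.2432)), (np.float64(0.63), np.float64(0.225), np.float64(-0.2404)), (np.float64(0.65), np.float64(0.2243), np.float64(-0.2517))]
 hook [[0.6155, -0.2434, 0.2208], [0.6184, -0.2463, 0.2237], [0.6184, -0.243, 0.2235], [0.6185, -0.2397, 0.2234], [0.6217, -0.2429, 0.2245], [0.6221, -0.2401, 0.2213], [0.6247, -0.2392, 0.2266], [0.6249, -0.2361, 0.2254]] post [ 0.7209 -0.265   0.2277]
scene 205 spanner pts [ 0.5603 -0.2707  0.2184] [ 0.6528 -0.2154  0.2983] z by x [(np.float64(0.57), np.float64(0.2334), np.float64(-0.2411)), (np.float64(0.59), np.float64(0.2267), np.float64(-0.244)), (np.float64(0.61), np.float64(0.226), np.float64(-0.2485)), (np.float64(0.63), np.float64(0.2259), np.float64(-0.252)), (np.float64(0.65), np.float64(0.2259), np.float64(-0.2507))]
 hook [[0.5603, -0.2513, 0.2306], [0.5617, -0.2283, 0.2319], [0.562, -0.2334, 0.2242], [0.5622, -0.2522, 0.241], [0.5626, -0.232, 0.2304], [0.5626, -0.2455, 0.2267], [0.5627, -0.2303, 0.2409], [0.5628, -0.231, 0.2359]] post [ 0.7248 -0.2613  0.2238]
  return _methods._mean(a, axis=axis, dtype=dtype,
  ret = ret.dtype.type(ret / rcount)
```

View pics/ring2.png

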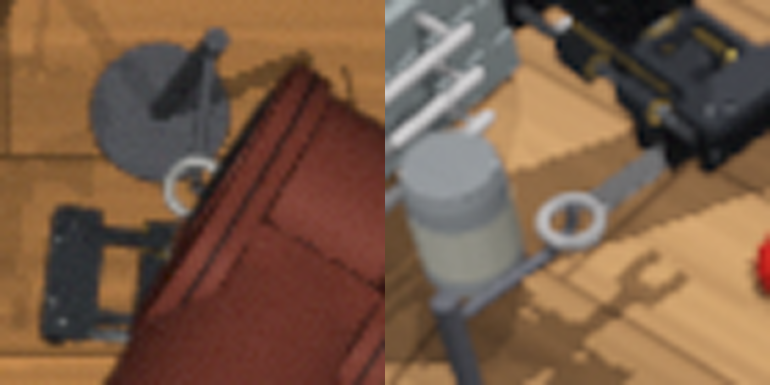

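The tip sits inside the ring in both views, and the ring is about 3 mm above the arm. Lower slightly and release.

```bash
python3 -m crank '[{"x":0,"y":0,"z":-0.3,"rx":0,"ry":0,"rz":0,"grip":0.5},{"x":0,"y":0,"z":-0.3,"rx":0,"ry":0,"rz":0,"grip":0.5},{"x":0,"y":0,"z":-0.3,"rx":0,"ry":0,"rz":0,"grip":8.7},{"x":0,"y":0,"z":-0.3,"rx":0,"ry":0,"rz":0,"grip":8.7},{"x":0,"y":0,"z":-0.3,"rx":0,"ry":0,"rz":0,"grip":8.7},{"x":0,"y":0,"z":-0.3,"rx":0,"ry":0,"rz":0,"grip":8.7},{"x":0,"y":0,"z":-0.3,"rx":0,"ry":0,"rz":0,"grip":8.7},{"x":0,"y":0,"z":-0.3,"rx":0,"ry":0,"rz":0,"grip":8.7},{"x":0,"y":0,"z":3,"rx":0,"ry":0,"rz":0,"grip":8.7},{"x":0,"y":0,"z":6,"rx":0,"ry":0,"rz":0,"grip":8.7},{"x":-1,"y":0,"z":8,"rx":0,"ry":0,"rz":0,"grip":8.7},{"x":-2,"y":2,"z":8,"rx":0,"ry":0,"rz":0,"grip":8.7}]'
python3 -m crank '[{"x":0,"y":4,"z":0,"rx":0,"ry":0,"rz":0,"grip":8.7},{"x":0,"y":8,"z":0,"rx":0,"ry":0,"rz":0,"grip":8.7},{"x":0,"y":12,"z":0,"rx":0,"ry":0,"rz":0,"grip":8.7},{"x":0,"y":16,"z":0,"rx":0,"ry":0,"rz":0,"grip":8.7},{"x":0,"y":20,"z":0,"rx":0,"ry":0,"rz":0,"grip":8.7},{"x":0,"y":24,"z":0,"rx":0,"ry":0,"rz":0,"grip":8.7},{"x":0,"y":28,"z":0,"rx":0,"ry":0,"rz":0,"grip":8.7},{"x":0,"y":28,"z":0,"rx":0,"ry":0,"rz":0,"grip":8.7}]'
python3 - <<'E'
from h import *
p=[read_camera(n) for n in("scene","top")]
save(p[0],"pics/h1.png",(120,120,390,300),2.9)
C=cloud(p[0]); 
for q in p:
  C=cloud(q); m=(abs(C[...,0]-.62)<.06)&(abs(C[...,1]+.25)<.05)&(C[...,2]>.03)&(C[...,2]<.26); P=C[m]; print(len(P),P.min(0).round(3),P.max(0).round(3))
  C=cloud(q); m=(abs(C[...,0]-.515)<.06)&(abs(C[...,1]-.225)<.06)&(C[...,2]>.05)&(C[...,2]<.16); P=C[m]
  T=P[P[:,2]>.132][:,:2].astype(np.float32); print(len(T),cv2.minAreaRect(T*1000),np.median(P[P[:,2]>.132,2]))
  g=q["image"].astype(int); gm=m&(g[...,1]>g[...,0]+40)&(g[...,1]>g[...,2]+20); Q=C[gm&(C[...,2]>.062)]; print("green rim",len(Q),np.percentile(Q,[2,50,98],axis=0).round(3).tolist())
E
```

```text
time_s: 7.27
ee_pos: [0.5381, -0.2296, 0.3081]
tool_rot: [-3.138, 0.006, 3.02]
force: [-0.8, -0.9, 0.0]
width: 0.839
grasp_force: 0.0
time_s: 7.93
ee_pos: [0.537, 0.0648, 0.3032]
tool_rot: [3.139, -0.001, 3.036]
force: [-0.0, 1.6, -0.8]
width: 0.995
grasp_force: 0.0
50 [ 0.625 -0.263  0.21 ] [ 0.678 -0.245  0.24 ]
115 ((514.3346557617188, 223.9137420654297), (51.31298065185547, 26.24138832092285), 85.3733901977539) 0.1384285554740079
green rim 75 [[0.493, 0.195, 0.063], [0.529, 0.244, 0.071], [0.549, 0.254, 0.083]]
38 [ 0.627 -0.263  0.208] [ 0.678 -0.25   0.238]
92 ((514.126220703125, 222.29510498046875), (49.3676643371582, 21.88494873046875), 89.73839569091797) 0.13715963618351557
green rim 31 [[0.489, 0.204, 0.063], [0.493, 0.239, 0.069], [0.538, 0.253, 0.09]]
```

View pics/h1.png

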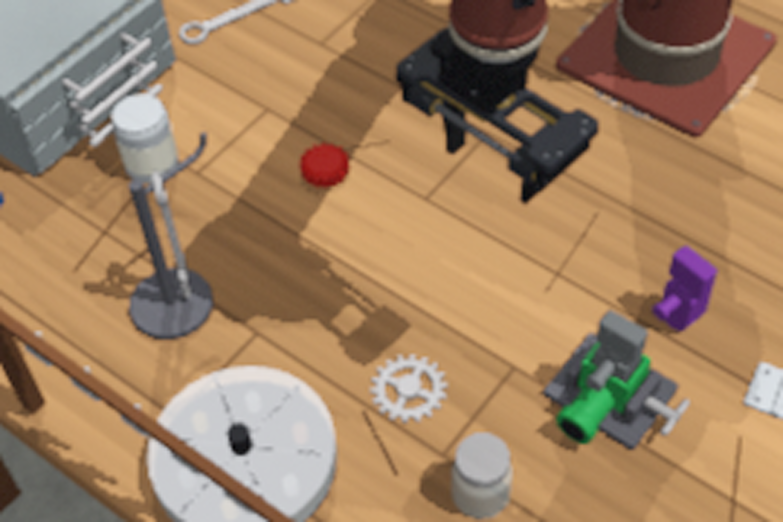

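The spanner hangs from the hook arm near the post (crop 160,185 to 185,285). Next, look at the valve with the wrist camera.

```bash
python3 -m crank '[{"x":2,"y":4,"z":0,"rx":0,"ry":0,"rz":0.05,"grip":8.7},{"x":3.8,"y":8,"z":-1,"rx":0,"ry":0,"rz":0.1,"grip":8.7},{"x":3.8,"y":12,"z":-2,"rx":0,"ry":0,"rz":0.11,"grip":8.7},{"x":3.8,"y":16,"z":-2.5,"rx":0,"ry":0,"rz":0.11,"grip":8.7},{"x":3.8,"y":16,"z":-2.5,"rx":0,"ry":0,"rz":0.11,"grip":8.7},{"x":3.8,"y":16,"z":-2.5,"rx":0,"ry":0,"rz":0.11,"grip":8.7}]'
python3 - <<'E'
from h import *
o=get_obs(); p=read_camera("wrist"); save(p,"pics/w3.png")
print(o["ee_pos"],o["tool_rot"])
C=cloud(p,o); b=(abs(C[...,0]-.515)<.07)&(abs(C[...,1]-.225)<.07)
m=b&(C[...,2]>.131)&(C[...,2]<.15); P=C[m]; print(len(P),np.median(P[:,2]),cv2.minAreaRect((P[:,:2]*1000).astype(np.float32)),P.mean(0))
g=p["image"].astype(int); gm=b&(g[...,1]>g[...,0]+40)&(g[...,1]>g[...,2]+20)
Q=C[gm&(abs(C[...,2]-.07)<.006)]; print(len(Q),cv2.minAreaRect((Q[:,:2]*1000).astype(np.float32)),np.percentile(Q,[1,99],axis=0))
E
```

```text
time_s: 8.53
ee_pos: [0.5753, 0.2171, 0.2776]
tool_rot: [-3.14, -0.001, 3.138]
force: [-0.8, 0.0, 0.3]
width: 0.998
grasp_force: 0.0
[0.5753397  0.21710226 0.27756593] [-3.14025097e+00 -1.47585583e-03  3.13824793e+00]
1635 0.13866734519753632 ((512.0010986328125, 224.60629272460938), (49.59715270996094, 24.5867919921875), 89.7796401977539) [0.51172866 0.22456179 0.13846874]
578 ((511.64166259765625, 224.4374237060547), (59.539024353027344, 48.82884216308594), 89.56541442871094) [[0.48804489 0.19515961 0.06902736]
 [0.53592061 0.25406969 0.07286235]]
```

View pics/w3.png

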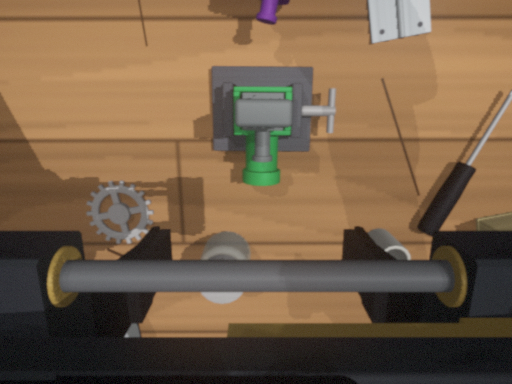

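The wrist view shows the grey valve head at (264,110), its spout at (263,148), and the clamp with its screw on +y (330,110), axes aligned with the world. Centre is about (0.5125, 0.224). Descend straddling the head along y.

```bash
python3 -m crank '[{"x":-3,"y":0.4,"z":0,"rx":0,"ry":0,"rz":0,"grip":8.7},{"x":-6.3,"y":0.7,"z":-2,"rx":0,"ry":0,"rz":0,"grip":8.7},{"x":-6.3,"y":0.7,"z":-6,"rx":0,"ry":0,"rz":0,"grip":8.7},{"x":-6.3,"y":0.7,"z":-10,"rx":0,"ry":0,"rz":0,"grip":8.7},{"x":-6.3,"y":0.7,"z":-14,"rx":0,"ry":0,"rz":0,"grip":8.7},{"x":-6.3,"y":0.7,"z":-16.5,"rx":0,"ry":0,"rz":0,"grip":8.7},{"x":-6.3,"y":0.7,"z":-17.5,"rx":0,"ry":0,"rz":0,"grip":8.7},{"x":-6.3,"y":0.7,"z":-17.5,"rx":0,"ry":0,"rz":0,"grip":8.7}]' 15
python3 -m crank '[{"x":0,"y":0,"z":0,"rx":0,"ry":0,"rz":0,"grip":4},{"x":0,"y":0,"z":0,"rx":0,"ry":0,"rz":0,"grip":4},{"x":0,"y":0,"z":0,"rx":0,"ry":0,"rz":0,"grip":4},{"x":0,"y":0,"z":0,"rx":0,"ry":0,"rz":0,"grip":4},{"x":0,"y":0,"z":0,"rx":0,"ry":0,"rz":0,"grip":4},{"x":0,"y":0,"z":0,"rx":0,"ry":0,"rz":0,"grip":4}]' 15
python3 -c "
from h import *
for i in range(3):
  o=get_obs();print(o['ee_pos'],o['force'],o['wrist_torque']);read_camera('wrist')"
```

```text
time_s: 9.25
ee_pos: [0.5123, 0.2193, 0.1024]
tool_rot: [-3.139, -0.002, 3.132]
force: [-0.9, 0.1, 0.1]
width: 0.998
grasp_force: 0.0
time_s: 9.75
ee_pos: [0.513, 0.2222, 0.1044]
tool_rot: [3.141, 0.001, 3.135]
force: [0.1, -0.2, 0.2]
width: 0.629
grasp_force: 0.0
[0.51301092 0.22223513 0.10437441] [ 0.11103815 -0.18656343  0.15070052] [ 0.06717918  0.03932886 -0.013147  ]
[0.51295018 0.22234313 0.10424405] [-0.01217848  5.35655507  4.39765184] [ 1.48279109  0.02190554 -0.01573461]
[0.51295004 0.22283516 0.1042919 ] [-0.42516474  0.62989773  3.77601139] [-0.21174402 -0.00038941 -0.07279066]
```

```bash
python3 -m crank '[{"x":0,"y":0.05,"z":-0.1,"rx":0,"ry":0,"rz":0,"grip":4},{"x":0,"y":0.05,"z":-0.1,"rx":0,"ry":0,"rz":0,"grip":4},{"x":0,"y":0.05,"z":-0.1,"rx":0,"ry":0,"rz":0,"grip":4}]' 50
python3 -c "
from h import *
for i in range(2):
  o=get_obs();print(o['ee_pos'],o['force'],o['wrist_torque']);read_camera('wrist')"
```

```text
time_s: 10.15
ee_pos: [0.5132, 0.2229, 0.1042]
tool_rot: [3.141, 0.001, 3.135]
force: [-3.7, -0.5, 14.0]
width: 0.572
grasp_force: 49.9
[0.51321561 0.22287831 0.1041928 ] [-3.67006892 -0.45493528 13.98291451] [-0.40864593  1.09275607  0.00339611]
[0.51319256 0.22288616 0.10418981] [-3.99493089  0.39983709 14.363432  ] [-0.37947215  1.0487888  -0.02814503]
```

```bash
python3 -m crank '[{"x":0,"y":-0.23,"z":0.06,"rx":0.05,"ry":0,"rz":0,"grip":4},{"x":0,"y":-0.47,"z":0.1,"rx":0.1,"ry":0,"rz":0,"grip":4},{"x":0,"y":-0.7,"z":0.13,"rx":0.15,"ry":0,"rz":0,"grip":4},{"x":0,"y":-0.94,"z":0.14,"rx":0.2,"ry":0,"rz":0,"grip":4}]' 55
python3 - <<'E'
from h import *
o=get_obs();print(o['ee_pos'],o['tool_rot'],o['force'],o['wrist_torque'])
# table: TCP y,z (cm) from upright seated pose for tilt a, rise s
for s0,s1,a0,a1 in [(.15,.6,.2,-.2),(.6,1.05,-.2,.2),(1.05,1.5,.2,-.2),(1.5,1.95,-.2,.2)]:
  for k in range(1,9):
    a=a0+(a1-a0)*k/8; L=4.6+s0+(s1-s0)*k/8; print(f"{a:.2f} y{-L*np.sin(a):.2f} z{L*np.cos(a)-4.6:.2f}",end=" | ")
  print()
E
```

```text
time_s: 10.58
ee_pos: [0.5128, 0.2131, 0.104]
tool_rot: [2.94, -0.001, 3.136]
force: [1.7, 3.9, -5.2]
width: 0.57
grasp_force: 55.0
[0.5128249  0.21309085 0.10401099] [ 2.93994027e+00 -5.92028922e-04  3.13561205e+00] [ 1.7404503   3.87415277 -5.22227562] [-0.72460117 -0.36931639 -0.04136448]
0.15 y-0.72 z0.15 | 0.10 y-0.49 z0.24 | 0.05 y-0.25 z0.31 | 0.00 y-0.00 z0.38 | -0.05 y0.25 z0.42 | -0.10 y0.51 z0.46 | -0.15 y0.77 z0.49 | -0.20 y1.03 z0.50 | 
-0.15 y0.79 z0.60 | -0.10 y0.53 z0.69 | -0.05 y0.27 z0.76 | 0.00 y-0.00 z0.82 | 0.05 y-0.27 z0.87 | 0.10 y-0.55 z0.91 | 0.15 y-0.84 z0.93 | 0.20 y-1.12 z0.94 | 
0.15 y-0.85 z1.04 | 0.10 y-0.58 z1.13 | 0.05 y-0.29 z1.21 | 0.00 y-0.00 z1.27 | -0.05 y0.30 z1.32 | -0.10 y0.60 z1.36 | -0.15 y0.90 z1.38 | -0.20 y1.21 z1.38 | 
-0.15 y0.92 z1.49 | -0.10 y0.62 z1.58 | -0.05 y0.31 z1.66 | 0.00 y-0.00 z1.72 | 0.05 y-0.32 z1.77 | 0.10 y-0.64 z1.81 | 0.15 y-0.97 z1.82 | 0.20 y-1.30 z1.82 |
```

```bash
python3 -m crank '[{"x":0,"y":0.23,"z":0.09,"rx":-0.05,"ry":0,"rz":0,"grip":4},{"x":0,"y":0.46,"z":0.17,"rx":-0.1,"ry":0,"rz":0,"grip":4},{"x":0,"y":0.7,"z":0.24,"rx":-0.15,"ry":0,"rz":0,"grip":4},{"x":0,"y":0.94,"z":0.3,"rx":-0.2,"ry":0,"rz":0,"grip":4},{"x":0,"y":1.18,"z":0.34,"rx":-0.25,"ry":0,"rz":0,"grip":4},{"x":0,"y":1.43,"z":0.37,"rx":-0.3,"ry":0,"rz":0,"grip":4},{"x":0,"y":1.69,"z":0.39,"rx":-0.35,"ry":0,"rz":0,"grip":4},{"x":0,"y":1.95,"z":0.4,"rx":-0.4,"ry":0,"rz":0,"grip":4}]' 55
python3 - <<'E'
from h import *
o=get_obs();print(o['ee_pos'],o['tool_rot'],o['force'],o['wrist_torque'])
p=read_camera("scene"); save(p,"pics/r1.png",(290,190,390,290),6)
C=cloud(p); g=p["image"].astype(int); b=(abs(C[...,0]-.515)<.07)&(abs(C[...,1]-.225)<.07)
gm=b&(g[...,1]>g[...,0]+40)&(g[...,1]>g[...,2]+20)
print(np.percentile(C[gm][:,2],[50,90,98]))
E
```

```text
time_s: 11.25
ee_pos: [0.5128, 0.2331, 0.108]
tool_rot: [-2.94, 0.002, 3.135]
force: [0.3, 0.3, -5.0]
width: 0.569
grasp_force: 55.2
[0.5127788  0.2330552  0.10796318] [-2.93990232e+00  1.88227883e-03  3.13468460e+00] [ 0.28839733  0.27497541 -4.98461555] [ 1.82443256 -0.27537839  0.02922239]
[0.05116363 0.07073267 0.07521803]
```

View pics/r1.png

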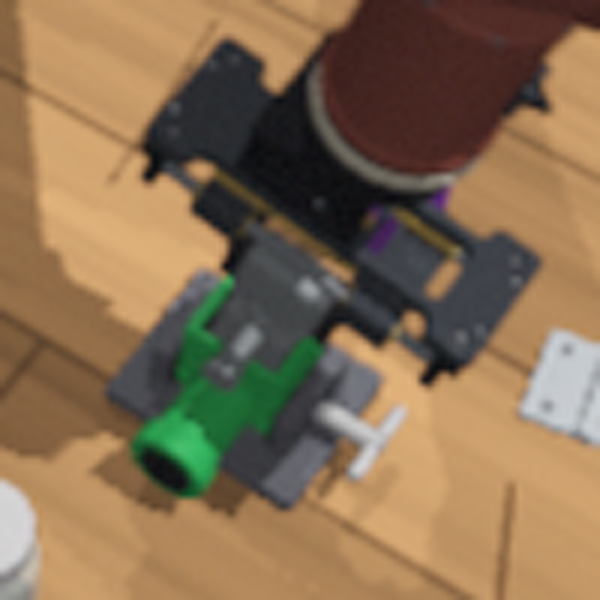

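Valve tilted with the grip towards +y; the green elbow is still seated.

```bash
python3 -m crank '[{"x":0,"y":-0.24,"z":0.09,"rx":0.05,"ry":0,"rz":0,"grip":4},{"x":0,"y":-0.5,"z":0.17,"rx":0.1,"ry":0,"rz":0,"grip":4},{"x":0,"y":-0.76,"z":0.24,"rx":0.15,"ry":0,"rz":0,"grip":4},{"x":0,"y":-1.02,"z":0.3,"rx":0.2,"ry":0,"rz":0,"grip":4},{"x":0,"y":-1.29,"z":0.35,"rx":0.25,"ry":0,"rz":0,"grip":4},{"x":0,"y":-1.56,"z":0.38,"rx":0.3,"ry":0,"rz":0,"grip":4},{"x":0,"y":-1.84,"z":0.4,"rx":0.35,"ry":0,"rz":0,"grip":4},{"x":0,"y":-2.12,"z":0.41,"rx":0.4,"ry":0,"rz":0,"grip":4}]' 55
python3 -m crank '[{"x":0,"y":0.26,"z":0.09,"rx":-0.05,"ry":0,"rz":0,"grip":4},{"x":0,"y":0.53,"z":0.17,"rx":-0.1,"ry":0,"rz":0,"grip":4},{"x":0,"y":0.81,"z":0.24,"rx":-0.15,"ry":0,"rz":0,"grip":4},{"x":0,"y":1.1,"z":0.3,"rx":-0.2,"ry":0,"rz":0,"grip":4},{"x":0,"y":1.4,"z":0.35,"rx":-0.25,"ry":0,"rz":0,"grip":4},{"x":0,"y":1.7,"z":0.39,"rx":-0.3,"ry":0,"rz":0,"grip":4},{"x":0,"y":2,"z":0.41,"rx":-0.35,"ry":0,"rz":0,"grip":4},{"x":0,"y":2.3,"z":0.41,"rx":-0.4,"ry":0,"rz":0,"grip":4}]' 55
```

```text
time_s: 11.97
ee_pos: [0.5128, 0.2111, 0.1123]
tool_rot: [2.939, -0.0, 3.135]
force: [-0.3, 2.1, -2.8]
width: 0.57
grasp_force: 54.9
time_s: 12.63
ee_pos: [0.5131, 0.2343, 0.1168]
tool_rot: [-2.941, 0.002, 3.134]
force: [-0.7, -1.2, 5.5]
width: 0.57
grasp_force: 55.0
```

```bash
python3 -m crank '[{"x":0,"y":-0.28,"z":0.1,"rx":0.05,"ry":0,"rz":0,"grip":4},{"x":0,"y":-0.58,"z":0.18,"rx":0.1,"ry":0,"rz":0,"grip":4},{"x":0,"y":-0.88,"z":0.25,"rx":0.15,"ry":0,"rz":0,"grip":4},{"x":0,"y":-1.18,"z":0.31,"rx":0.2,"ry":0,"rz":0,"grip":4},{"x":0,"y":-1.5,"z":0.36,"rx":0.25,"ry":0,"rz":0,"grip":4},{"x":0,"y":-1.82,"z":0.39,"rx":0.3,"ry":0,"rz":0,"grip":4},{"x":0,"y":-2.14,"z":0.4,"rx":0.35,"ry":0,"rz":0,"grip":4},{"x":0,"y":-2.46,"z":0.4,"rx":0.4,"ry":0,"rz":0,"grip":4}]' 55
python3 -m crank '[{"x":0,"y":0.3,"z":0.1,"rx":-0.05,"ry":0,"rz":0,"grip":4},{"x":0,"y":0.62,"z":0.19,"rx":-0.1,"ry":0,"rz":0,"grip":4},{"x":0,"y":0.94,"z":0.27,"rx":-0.15,"ry":0,"rz":0,"grip":4},{"x":0,"y":1.28,"z":0.33,"rx":-0.2,"ry":0,"rz":0,"grip":4},{"x":0,"y":1.62,"z":0.38,"rx":-0.25,"ry":0,"rz":0,"grip":4},{"x":0,"y":1.96,"z":0.41,"rx":-0.3,"ry":0,"rz":0,"grip":4},{"x":0,"y":2.3,"z":0.42,"rx":-0.35,"ry":0,"rz":0,"grip":4},{"x":0,"y":2.64,"z":0.42,"rx":-0.4,"ry":0,"rz":0,"grip":4}]' 55
```

```text
time_s: 13.3
ee_pos: [0.5131, 0.2103, 0.1218]
tool_rot: [2.936, 0.0, 3.135]
force: [-3.7, 1.7, 8.4]
width: 0.573
grasp_force: 55.0
time_s: 13.97
ee_pos: [0.514, 0.2354, 0.1278]
tool_rot: [-2.941, 0.003, 3.134]
force: [-4.7, -4.5, 27.3]
width: 0.572
grasp_force: 54.9
```

```bash
python3 - <<'E'
from h import *
p=read_camera("scene"); save(p,"pics/r2.png",(290,190,390,290),6)
o=get_obs();print(o['ee_pos'],o['tool_rot'],o['force'],o['wrist_torque'])
C=cloud(p); g=p["image"].astype(int); b=(abs(C[...,0]-.515)<.07)&(abs(C[...,1]-.225)<.07)
gm=b&(g[...,1]>g[...,0]+40)&(g[...,1]>g[...,2]+20)
print(np.percentile(C[gm][:,2],[50,90,98]))
E
```

```text
[0.51352579 0.23633864 0.12703111] [-2.93398529e+00  2.88847061e-03  3.13724454e+00] [ -1.51007593 -12.3390646   24.88018524] [-5.34487311  0.09256263 -0.11234627]
[0.05177643 0.07120991 0.07518883]
```

View pics/r2.png

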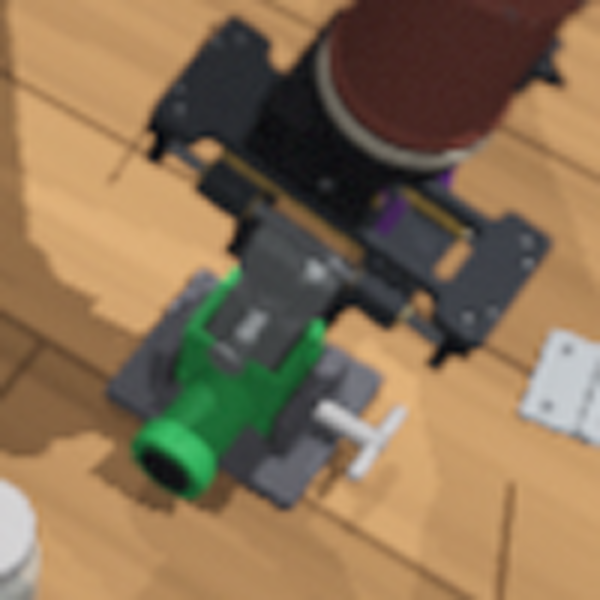

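The elbow rim is unchanged and the valve has risen about 23 mm. Bring it back to upright with a gentle rise.

```bash
python3 -m crank '[{"x":0,"y":-0.34,"z":0.12,"rx":0.05,"ry":0,"rz":0,"grip":4},{"x":0,"y":-0.68,"z":0.23,"rx":0.1,"ry":0,"rz":0,"grip":4},{"x":0,"y":-1.02,"z":0.33,"rx":0.15,"ry":0,"rz":0,"grip":4},{"x":0,"y":-1.35,"z":0.42,"rx":0.2,"ry":0,"rz":0,"grip":4}]' 55
python3 -c "
from h import *
read_camera('wrist');o=get_obs();print(o['ee_pos'],o['tool_rot'],o['force'],o['wrist_torque'])"
```

```text
time_s: 14.35
ee_pos: [0.5137, 0.2225, 0.1302]
tool_rot: [3.137, 0.002, 3.134]
force: [0.2, 1.5, 4.1]
width: 0.577
grasp_force: 54.9
[0.51407232 0.22127269 0.1304856 ] [3.13168592e+00 2.38606591e-03 3.13062171e+00] [-0.31779321 10.28858916  3.49626928] [ 3.62188278  0.38225068 -0.03708423]
```

```bash
python3 -m crank '[{"x":0,"y":0,"z":0.15,"rx":0,"ry":0,"rz":0,"grip":4},{"x":0,"y":0,"z":0.3,"rx":0,"ry":0,"rz":0,"grip":4},{"x":0,"y":0,"z":0.3,"rx":0,"ry":0,"rz":0,"grip":4}]' 55
python3 -c "
from h import *
read_camera('wrist');o=get_obs();print(o['ee_pos'],o['tool_rot'],o['force'],o['wrist_torque'])"
```

```text
time_s: 14.65
ee_pos: [0.5125, 0.2223, 0.1316]
tool_rot: [-3.14, -0.001, 3.135]
force: [-0.5, -0.7, -1.5]
width: 0.568
grasp_force: 54.9
[0.51237009 0.22246821 0.13132897] [-3.14006296e+00 -8.38132057e-04  3.13526364e+00] [ 0.55553019  1.07697935 -2.4512346 ] [-0.00466304  0.00084071  0.01527609]
```

Only the valve's weight (about 2 N) is left and torque is zero, so it is free. Lift.

```bash
python3 -m crank '[{"x":0,"y":0,"z":0.2,"rx":0,"ry":0,"rz":0,"grip":4},{"x":0,"y":0,"z":0.4,"rx":0,"ry":0,"rz":0,"grip":4},{"x":0,"y":0,"z":0.6,"rx":0,"ry":0,"rz":0,"grip":4}]' 55
python3 -m crank '[{"x":0,"y":0,"z":0.4,"rx":0,"ry":0,"rz":0,"grip":4},{"x":0,"y":0,"z":0.8,"rx":0,"ry":0,"rz":0,"grip":4},{"x":0,"y":0,"z":1.2,"rx":0,"ry":0,"rz":0,"grip":4},{"x":0,"y":0,"z":1.6,"rx":0,"ry":0,"rz":0,"grip":4},{"x":0,"y":0,"z":2,"rx":0,"ry":0,"rz":0,"grip":4},{"x":0,"y":0,"z":2.4,"rx":0,"ry":0,"rz":0,"grip":4},{"x":0,"y":0,"z":2.8,"rx":0,"ry":0,"rz":0,"grip":4},{"x":0,"y":0,"z":3.2,"rx":0,"ry":0,"rz":0,"grip":4},{"x":0,"y":0,"z":3.2,"rx":0,"ry":0,"rz":0,"grip":4},{"x":0,"y":0,"z":3.2,"rx":0,"ry":0,"rz":0,"grip":4},{"x":0,"y":0,"z":3.2,"rx":0,"ry":0,"rz":0,"grip":4}]' 55
python3 - <<'E'
from h import *
p=read_camera("scene"); save(p,"pics/f1.png",(120,110,390,300),2.9)
o=get_obs();print(o['time_s'],o['ee_pos'],o['tool_rot'],o['force'],o['wrist_torque'],o['joint_vel'].round(3))
E
```

```text
time_s: 14.95
ee_pos: [0.5126, 0.2227, 0.1377]
tool_rot: [-3.141, -0.0, 3.135]
force: [0.3, 0.0, -1.5]
width: 0.569
grasp_force: 54.9
time_s: 15.87
ee_pos: [0.5127, 0.2227, 0.1696]
tool_rot: [-3.141, -0.0, 3.135]
force: [0.6, -0.3, -2.5]
width: 0.573
grasp_force: 54.9
15.9167 [0.51261174 0.22264069 0.16952713] [-3.14128232e+00 -3.44724789e-04  3.13484116e+00] [-0.03619324  0.15560127 -2.01787648] [ 0.01201244 -0.03150935  0.03494624] [ 0.     0.001 -0.002  0.001 -0.     0.001 -0.001]
```

View pics/f1.png

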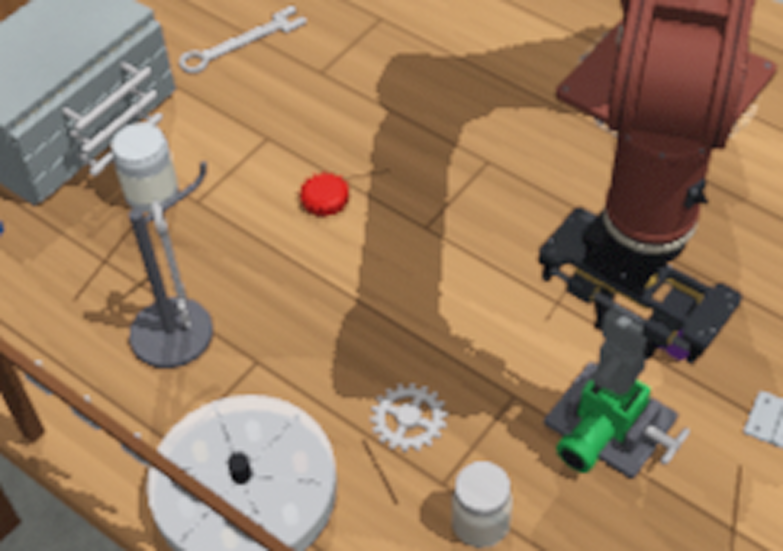

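Valve held upright above the green elbow (crop 620,350) and spanner still hanging (160,220 to 180,310). A quick depth check of the tail's clearance follows.

```bash
python3 - <<'E'
from h import *
p=read_camera("scene"); C=cloud(p); g=p["image"].astype(int)
b=(abs(C[...,0]-.52)<.05)&(abs(C[...,1]-.224)<.03)&(C[...,2]>.06)
grey=b&(abs(g[...,0]-g[...,1])<18)&(abs(g[...,2]-g[...,1])<25); P=C[grey]
h,e=np.histogram(P[:,2],bins=np.arange(.06,.21,.01)); print(list(zip(e.round(2),h)))
for z in np.arange(.07,.2,.01): 
  q=P[abs(P[:,2]-z)<.005]; print(round(z,3),len(q), q.mean(0).round(3) if len(q) else "", q[:,0].max().round(3) if len(q) else "")
print([ (r["at"],r["p"]) for r in spot_in(p,"valve_tail")[:2]])
G=b&(g[...,1]>g[...,0]+40)&(g[...,1]>g[...,2]+20); print(np.percentile(C[G][:,2],98))
save(p,"pics/f2.png",(300,180,380,260),7)
E
```

```text
[(np.float64(0.06), np.int64(4)), (np.float64(0.07), np.int64(0)), (np.float64(0.08), np.int64(0)), (np.float64(0.09), np.int64(7)), (np.float64(0.1), np.int64(12)), (np.float64(0.11), np.int64(18)), (np.float64(0.12), np.int64(12)), (np.float64(0.13), np.int64(20)), (np.float64(0.14), np.int64(33)), (np.float64(0.15), np.int64(84)), (np.float64(0.16), np.int64(38)), (np.float64(0.17), np.int64(37)), (np.float64(0.18), np.int64(33)), (np.float64(0.19), np.int64(44))]
0.07 0  
0.08 0  
0.09 2 [0.53  0.231 0.094] 0.531
0.1 13 [0.531 0.23  0.101] 0.535
0.11 11 [0.528 0.233 0.111] 0.532
0.12 17 [0.527 0.233 0.119] 0.532
0.13 17 [0.526 0.235 0.13 ] 0.532
0.14 24 [0.532 0.23  0.141] 0.563
0.15 49 [0.541 0.226 0.151] 0.564
0.16 77 [0.537 0.224 0.159] 0.565
0.17 29 [0.524 0.225 0.17 ] 0.532
0.18 39 [0.524 0.226 0.18 ] 0.527
0.19 34 [0.524 0.224 0.19 ] 0.527
[([0.5257, 0.2306, 0.1566], 0.84)]
0.0749399667994439
```

View pics/f2.png

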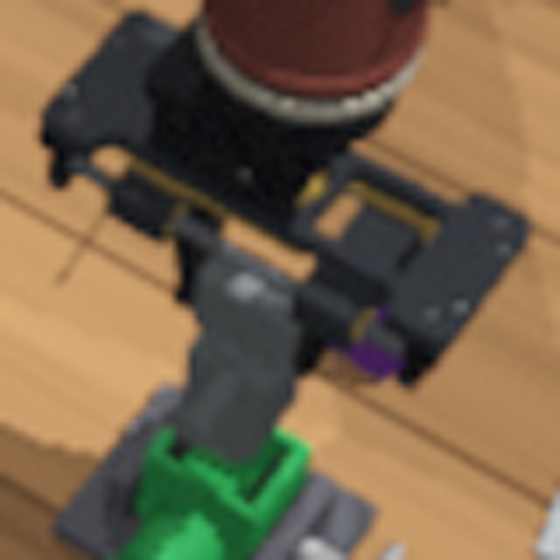

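```bash
python3 -c "
from station import *
print(job_done())"
```

```text
the job is handed in; nothing more can be done
None
```

I hung the spanner on the hook, rocked the valve free with three swings each way, and handed the job in at about 16 s with the valve held upright about 2 cm above the elbow's mouth; the elbow's rim showed no lift in the depth pictures.

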